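Slide a brass-coloured strip over the table edge and clamp it in the seam check fixture

TASK

The thin brass-coloured setting strip lies too flat on the table to be picked up: slide it over the right-hand table edge until about 4 cm sticks out, and lift it there by its two long edges. Lay it down gently across the two seats of the seam check fixture, square to the fixture and centred under the clamp, let go, then swing the red lever down until the clamp rests on the strip. Do not shift or tip the spray bottle, the oil can or the sealed can.

Things in the scene. Friction and masses are not known exactly. Their poses are not given: they have to be found in the camera images.
- strip: thin loose brass-coloured aluminium strip, 170 x 40 x 3 mm, about 0.06 kg, corners rounded 6 mm; lies flat on the table (top z = 0). Origin: centre of its underside; x along its length to the end with a dark dot (only a mark), z up. Its +x end faces the right-hand table edge within 0.2 rad. Too flat to grip there; it slides if pressed from above with the fingertips (10 to 15 N) and drawn, or is pushed at its rear end
- strip_hole_end (a point): middle of the strip's end with the dark dot, 85 mm from the strip's centre along its +x, at half thickness
- strip_plain_end (a point): middle of the strip's other end, 85 mm from the centre along its -x, at half thickness
- toggle_fixture: fixed grey seam check fixture with a red-handled toggle clamp, standing on the table beyond the strip. Origin on the table; its +y points to the robot (world -x within 0.12 rad), x along world +y, z up. In mm: base plate x -50..50, y -126..94, 12 thick; low stop wall on the robot side x -30..30, y 80..92, top z 47. The clamp lever moves in the plane x = 0 and is 18 wide
- seat_mid (a point): where the middle of the strip's underside belongs: midway between the two seat blocks at the height of their tops (fixture x 0, y 50, z 42 mm; axes as the fixture's). Blocks: x 18..38 and -38..-18, y 29..79 mm, flat tops 5 mm below the stop wall's. The strip lies across both, length along fixture x, ends out on both sides. The clamp pad (16 mm across) lands 4 mm nearer the stop wall
- table_edge (a point): a point on the upper rim of the right-hand table edge, which is straight and parallel to world x at y = -0.340; beyond it (smaller y) is free air down to the floor. The table top is 38 mm thick. Fingertips can pass below the strip on both sides where it overhangs; it tips off once its middle passes the edge
- lever_hinge (a point): the lever's hinge axis (along the fixture's x), at fixture x 0, y -61, z 60 mm
- lever_grip (a point): middle of the red cylindrical handle (18 mm across, 77 mm long) on the clamp lever; moves with it. Seen from lever_hinge it is 159 mm away, at 0.33 rad + joint value above the fixture's +y direction; the handle's tip is 197 mm away at 0.35 rad + joint value
- toggle_fixture_lever (a joint): angle of the clamp lever, rad: 0 fully down with nothing under it, 1.48 raised upright. Starts at 0.75 to 1.0 (pad then 75 mm or more above the seats) and stays where left (friction 0.15 N m, 1 to 2 N at the handle). Pushing the handle toward the robot and down closes it. With the strip on the seats the pad meets it at about 0.05
- spray_bottle: standing spray bottle with blue head, 72 x 77 x 198 mm, loose, to be left alone; origin under its centre
- oil_can: small orange oil can with thin spout, 62 x 80 x 152 mm, loose, to be left alone; origin under its centre
- sealed_can: closed cream-coloured food can, 71 mm across, 107 mm tall, loose, to be left alone; origin under its centre

How it is judged:
By the outcome, as a careful person would: the job done as asked, in the order asked, and still so for the second after the job is handed in, with the robot touching nothing.
It also fails if it takes over 58 s, if anything falls off the work surface, if the arm or the gripper's body presses on something with over 40 N, if the wrist force passes 120 N, or if a joint passes its speed limit or range.

ROBOT

A 6-joint arm with a two-finger parallel gripper is mounted at the origin on a cart in front of the work surface, level with it; the furniture and walls round the work are solid. World frame = base frame: x ahead of the robot, y to its left, z up, the work surface at z = 0. Lengths are in m, angles in rad, forces in N, time in s.
With the tool pointing down it reaches from about 0.325 to 0.9 m from the base axis. Payload 3.5 kg.
Tool frame: the origin (TCP) lies on the mounting face of the last link; the fingertips stand 173 mm ahead of it and the grasp point (between the pads) lies 155 mm ahead of it; x points along the fingers, z is the direction in which the jaws open and shut, and the axes are right-handed (so a half turn about x gives the same grasp; the last joint's range is limited). The gripper opens to 85 mm and grips with 20 to 120 N. Pads are 22 mm wide; open, the fingers measure 114 mm over their backs; the gripper's body (76 mm by 85 mm) begins 54 mm behind the grasp point. The pads swing forward as they close: fully open they stand 13 mm farther back than shut.
Start: joints at [1.17, 0.276, -0.026, 1.268, 0, 1.467], TCP at [0.183, 0.597, 0.405] pointing down, gripper open.
Joint ranges: [-3.12, 3.12], [-0.85, 1.88], [-1.08, 1.24], [-1.95, 2.15], [-1.57, 1.53], [-3.14, 3.14]. Speed limits (rad/s): [2.57, 2.57, 3.14, 3.14, 3.14, 3.14].

INTERFACE

Orientations are given as a unit quaternion [w, x, y, z].
In Python, from rig import manip gives the robot as it stands. The module is installed in compiled form; this text tells all that it offers.
- The arm moves only by the tool move_arm, never from a script. Its argument "motion" is a list of rows, each a list of 3 entries, a list of its own where there are three numbers: the shift along the tool's x, y, z in m, then the turn, a rotation vector about the tool's x, y, z in rad, then the finger opening in m, from 0 to 0.0854. In form: [[[tx, ty, tz], [ax, ay, az], gripper], ...]. A call has 1 to 12 rows; each row shifts and turns the commanded pose from where the row before left it, along the tool's axes as they then stand; what a row does not reach is not made up. A row lasts 1/10 s, in which the tool goes at most 50 mm and 8.59 degrees, less where a joint would pass 70% of its speed; a pose out of reach is approached as far as the arm can. A call with a gripper value outside its range is refused whole. The fingers move at their own pace and stop on an object; "newtons" is the grip in N (left out, the last holds). Time passes only in rows, so rows that do not move let the fingers close. It gives the time, the measured TCP pose, the force and the opening at its end, in the units of the state.
- manip.read_state(): the state, without advancing time (a new reading comes with each control period).
- manip.get_image(name): name is "scene" or "top" or "wrist"; returns a dict with "image" (384x512x3 uint8, red, green, blue), "depth" (384x512 float32, m along the optical axis (not along the pixel's ray), 0 where there is no reading), "intrinsics" (3x3 intrinsics, pixels), "pose" (4x4, takes a point from camera to world coordinates). Camera axes: x right, y down, z forward; pixel columns grow to the right and rows downward; lengths in m; the calibration is good to about 2 mm. The wrist camera is an equidistant fisheye: a pixel r from the principal point sees the ray r / f radians off the axis. A picture is of the moment at which its call begins.
- manip.hand_in(): hands the job in, once; it reports no verdict.
The state is a dict: "clock": time; "q": joint angles; "qd": joint speeds; "joint_efforts": joint torques, N m; "ee_pos": TCP position; "eef_rot": TCP orientation; "contact_force": force on the tool from outside, world axes, zero at the start; "moment": the same for the moment, N m; "width": opening from 0.0 (shut) to 1.0 (fully open).
Only numpy, scipy, OpenCV 4.12 (cv2) and the standard library are available. Lean on these libraries where they do the work, as an engineer would, in place of code of your own. Each camera call takes 0.05 s, during which the arm holds its last target. There are 200 camera calls.

## Working session

There is one attempt and no reset: what is moved stays moved. The work goes in short steps, Python scripts to look and compute and a tool call to move; the robot and the scene stay as the last step left them, time stands still between calls to the robot, and variables do not carry over. Pictures are saved under pics/ and viewed, about 8 in all and at most 12, crops included, and the job is handed in when it is done.

Besides the shell and the picture viewer there is one more tool, called after ">>>" as name(argument=value, ...), one argument or row to a line, values as JSON. move_arm: Moves the arm, as the interface text tells. Its arguments: {"type":"object","properties":{"motion":{"type":"array"},"newtons":{"type":"number"}},"required":["motion"]}

```bash
mkdir -p pics; cat > h.py <<'E'
import numpy as np, cv2
from rig import manip
from scipy.spatial.transform import Rotation as R
def grab(n,save=None):
    d=manip.get_image(n)
    if save: cv2.imwrite(f'pics/{save}.png',d['image'][:,:,::-1])
    return d
def cloud(d):
    K=d['intrinsics'];v,u=np.mgrid[:384,:512];z=d['depth']
    p=np.stack([(u-K[0,2])/K[0,0]*z,(v-K[1,2])/K[1,1]*z,z],-1)
    return p@d['pose'][:3,:3].T+d['pose'][:3,3]
def onplane(d,uv,h):
    K=d['intrinsics'];uv=np.atleast_2d(uv).astype(float)
    r=np.c_[(uv[:,0]-K[0,2])/K[0,0],(uv[:,1]-K[1,2])/K[1,1],np.ones(len(uv))]@d['pose'][:3,:3].T
    o=d['pose'][:3,3];return o+r*((h-o[2])/r[:,2])[:,None]
E
python3 - <<'E'
from h import *
a=grab('top','top0');b=grab('scene','scene0')
for d in(a,b): print(d['intrinsics'].round(1).tolist(),d['pose'].round(3).tolist())
s=manip.read_state();print({k:np.round(v,3).tolist() for k,v in s.items()})
cv2.imwrite('pics/both0.png',cv2.resize(np.hstack([a['image'],b['image']])[:,:,::-1],(800,300)))
np.savez('v0.npz',ti=a['image'],td=a['depth'],si=b['image'],sd=b['depth'])
E
```

```text
[[411.8, 0.0, 255.1], [0.0, 411.8, 187.9], [0.0, 0.0, 1.0]] [[-0.005, -0.987, 0.162, 0.417], [-1.0, 0.004, -0.007, -0.115], [0.006, -0.162, -0.987, 0.932], [0.0, 0.0, 0.0, 1.0]]
[[489.7, 0.0, 257.4], [0.0, 489.7, 197.5], [0.0, 0.0, 1.0]] [[0.432, -0.339, 0.836, -0.222], [-0.902, -0.152, 0.405, -0.508], [-0.01, -0.929, -0.371, 0.467], [0.0, 0.0, 0.0, 1.0]]
{'clock': 0.1, 'q': [1.17, 0.277, -0.028, 1.268, 0.0, 1.467], 'qd': [-0.0, -0.003, 0.003, 0.001, 0.0, 0.001], 'joint_efforts': [0.0, -44.671, 29.613, 0.008, -0.0, -0.0], 'ee_pos': [0.183, 0.597, 0.404], 'eef_rot': [0.568, -0.421, 0.569, 0.42], 'contact_force': [-0.881, -0.026, -0.624], 'moment': [0.063, -0.014, -0.041], 'width': 1.003}
```

View pics/top0.png

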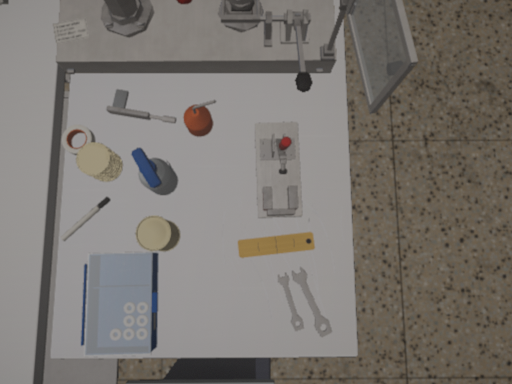

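View pics/scene0.png

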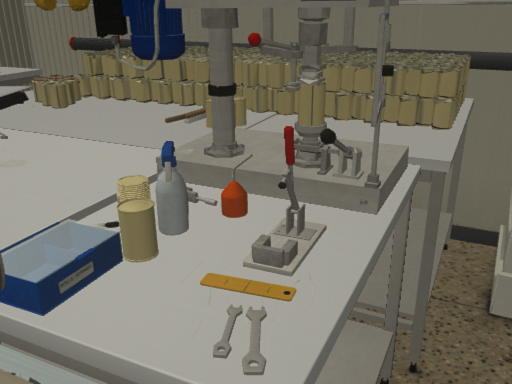

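The top view shows the strip at (276,245) with its dot at (309,241). The fixture is at (278,170), the red handle at (285,143), and the sealed can at (154,233). The spray bottle is at (155,174) and the oil can at (197,119). The scene view agrees.

```bash
python3 - <<'E'
from h import *
a=grab('top');b=grab('scene')
P=cloud(a);hsv=cv2.cvtColor(a['image'],cv2.COLOR_RGB2HSV)
m=cv2.inRange(hsv,(10,120,80),(30,255,255));m[:225]=0;m[265:]=0;m[:,:225]=0;m[:,325:]=0
m=cv2.morphologyEx(m,cv2.MORPH_CLOSE,np.ones((7,7)))
c=max(cv2.findContours(m,0,1)[0],key=cv2.contourArea)
W=onplane(a,c[:,0,:],.003)
r=cv2.minAreaRect((W[:,:2]*1000).astype(np.float32));print('strip',r,cv2.boxPoints(r).round(0).tolist())
print('depth z strip',np.nanmedian(P[m>0][:,2]))
g=cv2.cvtColor(a['image'],cv2.COLOR_RGB2GRAY)
# fixture blocks by height
for lo,hi,n in((.009,.016,'base'),(.037,.0445,'blocks'),(.0445,.052,'wall')):
    mm=(P[...,2]>lo)&(P[...,2]<hi)&(P[...,0]>.36)&(P[...,0]<.70)&(abs(P[...,1]+.17)<.09)
    q=P[mm];rr=cv2.minAreaRect((q[:,:2]*1000).astype(np.float32));print(n,len(q),rr,q.mean(0).round(4))
# lever red handle
for d,n in((a,'top'),(b,'scene')):
    h=cv2.cvtColor(d['image'],cv2.COLOR_RGB2HSV);Q=cloud(d)
    rm=((h[...,0]<6)|(h[...,0]>174))&(h[...,1]>160)&(h[...,2]>70)&(Q[...,0]>.35)&(Q[...,0]<.75)&(abs(Q[...,1]+.17)<.09)&(Q[...,2]>.03)
    q=Q[rm];print(n,len(q),q.mean(0).round(4),q.min(0).round(3),q.max(0).round(3))
big=cv2.resize(a['image'][105:275,225:345],None,fx=4.5,fy=3.5*9/7*1.0,interpolation=cv2.INTER_CUBIC)
big=cv2.resize(a['image'][110:230,240:320],None,fx=5,fy=5,interpolation=cv2.INTER_CUBIC)
cv2.imwrite('pics/fix0.png',big[:,:,::-1])
# obstacles: all points above .05 near the workspace
H=P[(P[...,2]>.05)&(P[...,0]>.2)&(P[...,0]<.9)&(P[...,1]<.05)&(P[...,1]>-.5)]
for x in np.arange(.4,.9,.05):
    s=H[abs(H[:,0]-x)<.025]; 
    if len(s):print(round(x,2),s[:,1:].min(0).round(3),s[:,1:].max(0).round(3),len(s))
for n,(u,v) in dict(can=(154,227),spray=(155,174),oil=(197,119)).items(): print(n,P[v,u].round(3))
E
```

```text
strip ((440.6928405761719, -166.8726348876953), (35.99799728393555, 166.34402465820312), 6.163080215454102) [[414.0, -86.0], [432.0, -251.0], [468.0, -248.0], [450.0, -82.0]]
depth z strip 0.005413207318345714
base 1916 ((531.3843383789062, -161.94541931152344), (148.48471069335938, 339.77801513671875), 88.59542846679688) [ 0.5868 -0.1743  0.0139]
blocks 210 ((576.1328735351562, -175.92559814453125), (142.3154754638672, 76.17430114746094), 0.6084229946136475) [ 0.5423 -0.1746  0.043 ]
wall 385 ((578.6881103515625, -174.8974151611328), (147.6873016357422, 74.87544250488281), 1.413376808166504) [ 0.5318 -0.1764  0.0471]
top 51 [ 0.604  -0.1709  0.2663] [ 0.417 -0.178  0.25 ] [ 0.614 -0.115  0.932]
scene 299 [ 0.6056 -0.1746  0.217 ] [ 0.596 -0.181  0.177] [ 0.616 -0.165  0.252]
0.4 [-0.115  0.932] [-0.115  0.932] 824
0.45 [0.047 0.052] [0.05  0.113] 65
0.5 [-0.205  0.05 ] [0.049 0.11 ] 50
0.55 [-0.178  0.151] [-0.171  0.156] 8
0.6 [-0.183  0.06 ] [0.049 0.256] 282
0.65 [-0.326  0.051] [-0.158  0.45 ] 1084
0.7 [-0.321  0.05 ] [0.036 0.45 ] 2537
0.75 [-0.312  0.05 ] [0.036 0.449] 1912
0.8 [-0.299  0.171] [-0.008  0.397] 899
0.85 [-0.305  0.05 ] [0.049 0.322] 2676
can [0.473 0.081 0.108]
spray [0.564 0.062 0.194]
oil [0.709 0.004 0.074]
```

View pics/fix0.png

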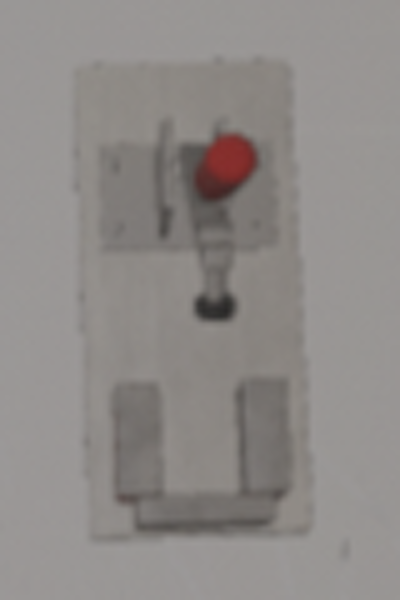

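The crop shows two seat blocks at the bottom left and right, the stop wall below them, the pad near (215,305) and the red handle at (230,160). Next I fit the fixture pose from the block, wall and plate corners and plan the first move.

```bash
cat >> h.py <<'E'
def pose():
    s=manip.read_state();q=s['eef_rot'];return np.array(s['ee_pos']),R.from_quat([q[1],q[2],q[3],q[0]]),s
def target(yawvec):  # tool pointing down, jaws (z) along yawvec
    z=np.array([*yawvec,0.])/np.linalg.norm(yawvec);x=np.array([0,0,-1.]);return R.from_matrix(np.c_[x,np.cross(z,x),z])
def plan(p1,R1,p=None,R0=None):
    a,b,s=pose();p=a if p is None else p;R0=b if R0 is None else R0
    print('shift(tool) mm',(1000*R0.inv().apply(np.array(p1)-p)).round(1),'turn(after)',(R0.inv()*R1).as_rotvec().round(4))
E
python3 - <<'E'
from h import *
from scipy.optimize import least_squares
a=grab('top')
pk=np.array([[77,65],[292,62],[308,535],[92,540],[113,384],[158,382],[116,500],[240,379],[288,377],[288,492],[137,530],[273,522]])/5+[240,110]-.4
F=np.array([[50,-126,12],[-50,-126,12],[-50,94,12],[50,94,12],[38,29,42],[18,29,42],[38,79,42],[-18,29,42],[-38,29,42],[-38,79,42],[30,92,47],[-30,92,47]])/1e3
W=np.vstack([onplane(a,u,f[2]) for u,f in zip(pk,F)])
def T(t,f): 
    c,s=np.cos(t[2]),np.sin(t[2]); ex=np.array([s,c]) ; ey=np.array([-c,s])
    return f[:,:1]*ex+f[:,1:2]*ey+t[:2]
r=least_squares(lambda t:(T(t,F)-W[:,:2]).ravel(),[.6,-.17,0],loss='soft_l1',f_scale=.002)
print('fix',r.x.round(4),'res mm',((T(r.x,F)-W[:,:2])*1e3).round(1).tolist())
for n,f in dict(seat=(0,.05,.042),hinge=(0,-.061,.06)).items():print(n,T(r.x,np.array([f])).round(4))
h=np.array([*T(r.x,np.array([[0,-.061,.06]]))[0],.06]);ey=np.array([-np.cos(r.x[2]),np.sin(r.x[2]),0])
for g in([.6056,-.1746,.217],[.6056,-.1746,.252],[.604,-.171,.256]):
    d=np.array(g)-h;print('lever',np.hypot(d@ey,d[2]).round(3),np.arctan2(d[2],d@ey).round(3))
P=cloud(a);k=P[82,303];print('knob',k.round(3))
p,r0,s=pose();print(p,r0.as_matrix().round(3).tolist())
plan([.38,.15,.404],r0)
u=np.array([.107,-.994]);w=np.array([.994,.107])
for sg in(1,-1):plan([.441,-.167,.225],target(sg*w))
E
```

```text
fix [ 0.5955 -0.1742 -0.0193] res mm [[-0.6, 0.2], [0.1, 0.2], [0.6, -1.6], [0.5, 1.6], [0.0, 0.1], [-0.4, -0.2], [1.1, 0.0], [-0.9, -0.2], [-1.3, 0.9], [-0.6, -1.1], [1.9, 0.6], [-0.2, -0.7]]
seat [[ 0.5455 -0.1752]]
hinge [[ 0.6565 -0.173 ]]
lever 0.165 1.257
lever 0.199 1.311
lever 0.203 1.309
knob [ 0.726 -0.208  0.227]
[0.18330872 0.59730587 0.4041341 ] [[-0.0, -0.956, 0.293], [-0.001, 0.293, 0.956], [-1.0, 0.0, -0.001]]
shift(tool) mm [   0.5 -319.3 -369.9] turn(after) [0. 0. 0.]
shift(tool) mm [ 179.8 -470.6 -654.9] turn(after) [ 1.1658e+00 -1.0000e-03  6.0000e-04]
shift(tool) mm [ 179.8 -470.6 -654.9] turn(after) [-1.9758e+00 -6.0000e-04 -1.2000e-03]
```

>>> move_arm(
  motion=[
    [[0, -0.0267, -0.0308], [0, 0, 0], 0.0854],
    [[0, -0.0267, -0.0308], [0, 0, 0], 0.0],
    [[0, -0.0267, -0.0308], [0, 0, 0], 0.0],
    [[0, -0.0267, -0.0308], [0, 0, 0], 0.0],
    [[0, -0.0267, -0.0308], [0, 0, 0], 0.0],
    [[0, -0.0267, -0.0308], [0, 0, 0], 0.0],
    [[0, -0.0267, -0.0308], [0, 0, 0], 0.0],
    [[0, -0.0267, -0.0308], [0, 0, 0], 0.0],
    [[0, -0.0267, -0.0308], [0, 0, 0], 0.0],
    [[0, -0.0267, -0.0308], [0, 0, 0], 0.0],
    [[0, -0.0267, -0.0308], [0, 0, 0], 0.0],
    [[0, -0.0267, -0.0308], [0, 0, 0], 0.0],
  ],
  newtons=40,
)

```text
clock: 1.45
ee_pos: [0.3814, 0.1485, 0.4049]
eef_rot: [0.569, -0.42, 0.568, 0.42]
contact_force: [0.9, 0.7, -0.4]
width: 0.001
```

>>> move_arm(
  motion=[
    [[0, -0.0189, -0.0356], [0, 0, 0], 0.0],
    [[0, -0.0189, -0.0356], [0, 0, 0], 0.0],
    [[0, -0.0189, -0.0356], [0, 0, 0], 0.0],
    [[0, -0.0189, -0.0356], [0, 0, 0], 0.0],
    [[0, -0.0189, -0.0356], [0, 0, 0], 0.0],
    [[0, -0.0189, -0.0356], [0, 0, 0], 0.0],
    [[0, -0.0189, -0.0356], [0, 0, 0], 0.0],
    [[0, -0.0189, -0.0356], [0, 0, 0], 0.0],
  ],
)

```text
clock: 2.25
ee_pos: [0.4421, -0.1682, 0.4048]
eef_rot: [0.569, -0.42, 0.569, 0.42]
contact_force: [0.4, -0.1, -0.2]
width: 0.0
```

>>> move_arm(
  motion=[
    [[0.019, 0, 0], [0.1296, 0, 0], 0],
    [[0.019, 0, 0], [0.1296, 0, 0], 0],
    [[0.019, 0, 0], [0.1296, 0, 0], 0],
    [[0.019, 0, 0], [0.1296, 0, 0], 0],
    [[0.019, 0, 0], [0.1296, 0, 0], 0],
    [[0.019, 0, 0], [0.1296, 0, 0], 0],
    [[0.019, 0, 0], [0.1296, 0, 0], 0],
    [[0.019, 0, 0], [0.1296, 0, 0], 0],
    [[0.019, 0, 0], [0.1296, 0, 0], 0],
    [[0, 0, 0], [0, 0, 0], 0],
    [[0, 0, 0], [0, 0, 0], 0],
  ],
)

```text
clock: 3.35
ee_pos: [0.4421, -0.1664, 0.2337]
eef_rot: [0.706, -0.038, 0.706, 0.039]
contact_force: [-0.8, 0.5, 0.8]
width: -0.004
```

```bash
python3 - <<'E'
from h import *
p,r,s=pose();print(p,r.as_matrix().round(3).tolist(),s['contact_force'],s['q'],s['width'])
plan([.441,-.167,.190],target([.994,.107]))
plan([.455,-.297,.190],target([.994,.107]),np.array([.441,-.167,.190]),target([.994,.107]))
E
```

```text
[ 0.44209731 -0.16641635  0.23373375] [[-0.001, -0.109, 0.994], [0.0, 0.994, 0.109], [-1.0, 0.001, -0.001]] [-0.83235853  0.4611377   0.77045191] [-4.96991499e-01  1.71102261e-01 -5.59097202e-01  8.41472698e-01
  9.34491682e-06  9.64511990e-01] -0.004187007963355527
shift(tool) mm [43.7 -0.5 -1.1] turn(after) [ 0.0021 -0.0007 -0.0005]
shift(tool) mm [   0.  -130.8    0. ] turn(after) [0. 0. 0.]
```

>>> move_arm(
  motion=[
    [[0.014, 0, 0], [0, 0, 0], 0],
    [[0.014, 0, 0], [0, 0, 0], 0],
    [[0.014, 0, 0], [0, 0, 0], 0],
    [[0.012, 0, 0], [0, 0, 0], 0],
    [[0.002, 0, 0], [0, 0, 0], 0],
    [[0, 0, 0], [0, 0, 0], 0],
  ],
)

```text
clock: 3.95
ee_pos: [0.4424, -0.1666, 0.178]
eef_rot: [0.706, -0.038, 0.706, 0.038]
contact_force: [-0.1, -1.3, 1.1]
width: -0.001
```

>>> move_arm(
  motion=[
    [[0.001, 0, 0], [0, 0, 0], 0],
    [[0, 0, 0], [0, 0, 0], 0],
  ],
)

```text
clock: 4.15
ee_pos: [0.4426, -0.1667, 0.1773]
eef_rot: [0.706, -0.038, 0.706, 0.038]
contact_force: [-0.5, -0.6, 0.3]
width: 0.004
```

>>> move_arm(
  motion=[
    [[0.001, 0, 0], [0, 0, 0], 0],
    [[0, 0, 0], [0, 0, 0], 0],
  ],
)

```text
clock: 4.35
ee_pos: [0.4426, -0.1667, 0.1764]
eef_rot: [0.706, -0.038, 0.706, 0.037]
contact_force: [-0.2, 0.7, 4.2]
width: -0.002
```

>>> move_arm(
  motion=[
    [[0.0006, 0, 0], [0, 0, 0], 0],
    [[0, 0, 0], [0, 0, 0], 0],
  ],
)

```text
clock: 4.55
ee_pos: [0.4427, -0.1667, 0.1764]
eef_rot: [0.706, -0.038, 0.706, 0.037]
contact_force: [-1.4, 0.8, 10.3]
width: 0.004
```

>>> move_arm(
  motion=[
    [[0.0003, 0, 0], [0, 0, 0], 0],
    [[0, -0.003, 0], [0, 0, 0], 0],
    [[0, -0.006, 0], [0, 0, 0], 0],
    [[0, -0.008, 0], [0, 0, 0], 0],
    [[0, -0.008, 0], [0, 0, 0], 0],
  ],
)

```text
clock: 5.05
ee_pos: [0.4454, -0.19, 0.1764]
eef_rot: [0.707, -0.036, 0.705, 0.041]
contact_force: [-0.5, 9.3, 15.7]
width: 0.001
```

```bash
cat >> h.py <<'E'
def strip(d,h=.003,box=(.3,.5)):
    hsv=cv2.cvtColor(d['image'],cv2.COLOR_RGB2HSV)
    m=cv2.inRange(hsv,(10,120,80),(30,255,255));v,u=np.nonzero(m)
    W=onplane(d,np.c_[u,v],h);k=(W[:,0]>.36)&(W[:,0]<.62)&(W[:,1]>-.45)&(W[:,1]<-.05)
    W=W[k];r=cv2.minAreaRect((W[:,:2]*1000).astype(np.float32));return W,r
E
python3 - <<'E'
from h import *
W,r=strip(grab('top'));print(r,W.min(0),W.max(0))
W,r=strip(grab('scene'));print(r,W.min(0),W.max(0))
E
```

```text
((437.4446105957031, -128.94168090820312), (35.930755615234375, 45.882266998291016), 5.987088680267334) [ 0.41757244 -0.14993469  0.003     ] [ 0.45723986 -0.10508014  0.003     ]
((440.5923156738281, -190.25816345214844), (42.832679748535156, 169.4353485107422), 6.1524658203125) [ 0.41174927 -0.2758835   0.003     ] [ 0.46933157 -0.10539068  0.003     ]
```

>>> move_arm(
  motion=[
    [[-0.0002, -0.006, 0], [0, 0, 0], 0],
    [[0, -0.009, 0], [0, 0, 0], 0],
    [[0, -0.009, 0], [0, 0, 0], 0],
    [[0, -0.009, 0], [0, 0, 0], 0],
    [[0, -0.009, 0], [0, 0, 0], 0],
    [[0, -0.009, 0], [0, 0, 0], 0],
    [[0, -0.009, 0], [0, 0, 0], 0],
    [[0, -0.009, 0], [0, 0, 0], 0],
  ],
)

```text
clock: 5.95
ee_pos: [0.4526, -0.2588, 0.1764]
eef_rot: [0.707, -0.036, 0.705, 0.04]
contact_force: [-1.0, 8.8, 13.9]
width: -0.0
```

```bash
python3 - <<'E'
from h import *
W,r=strip(grab('top'));print(r,W.min(0),W.max(0))
W,r=strip(grab('scene'));print(r,W.min(0),W.max(0))
E
```

```text
((445.7755126953125, -209.12486267089844), (35.991695404052734, 68.0291519165039), 5.66063117980957) [ 0.42599536 -0.24375648  0.003     ] [ 0.46579625 -0.17450908  0.003     ]
((447.7990417480469, -259.20880126953125), (43.3389778137207, 170.0020294189453), 5.883548736572266) [ 0.41887825 -0.34491484  0.003     ] [ 0.47702546 -0.17384633  0.003     ]
```

>>> move_arm(
  motion=[
    [[0, -0.008, 0], [0, 0, 0], 0],
    [[0, -0.009, 0], [0, 0, 0], 0],
    [[0, -0.009, 0], [0, 0, 0], 0],
    [[0, -0.008, 0], [0, 0, 0], 0],
    [[0, -0.003, 0], [0, 0, 0], 0],
    [[0, 0, 0], [0, 0, 0], 0],
    [[-0.003, 0, 0], [0, 0, 0], 0],
    [[-0.017, 0, 0], [0, 0, 0], 0.0],
    [[-0.04, 0, 0], [0, 0, 0], 0.08],
  ],
)

```text
clock: 6.95
ee_pos: [0.4543, -0.2953, 0.2322]
eef_rot: [0.704, -0.036, 0.708, 0.04]
contact_force: [-0.1, -0.1, -0.4]
width: 0.16
```

```bash
python3 - <<'E'
from h import *
p,r,s=pose();print(p,r.as_matrix().round(3).tolist(),s['contact_force'])
W,r=strip(grab('top','top1'));print(r,W.min(0),W.max(0))
W,r=strip(grab('scene','scene1'));print(r,W.min(0),W.max(0))
E
```

```text
[ 0.45427789 -0.29528127  0.23220706] [[-0.007, -0.106, 0.994], [0.005, 0.994, 0.106], [-1.0, 0.006, -0.006]] [-0.074544   -0.0638645  -0.44832149]
((450.7380676269531, -256.45465087890625), (36.290225982666016, 87.87518310546875), 6.039619445800781) [ 0.4302303  -0.30190621  0.003     ] [ 0.47224451 -0.21255786  0.003     ]
((450.98321533203125, -294.8083801269531), (44.13589096069336, 169.7052764892578), 6.144687652587891) [ 0.42204664 -0.37984234  0.003     ] [ 0.48084112 -0.20969947  0.003     ]
```

View pics/scene1.png

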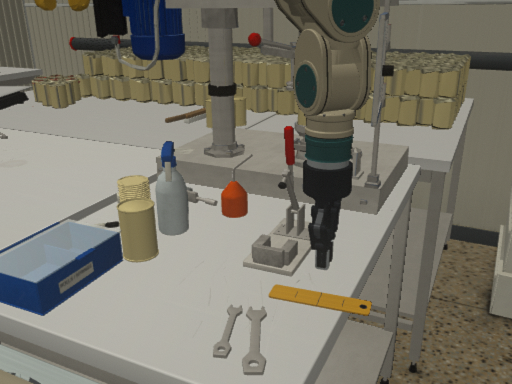

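The strip now overhangs the edge, with its dot end at about (365,307) in the scene view and all else undisturbed. From the measured centre (0.4543, -0.295) and yaw of 6.1°, I plan the edge grasp.

```bash
python3 - <<'E'
from h import *
plan([.4613,-.3606,.2322],target([.994,.106]))
E
```

```text
shift(tool) mm [  7.8 -62.   -3.6] turn(after) [0.0004 0.0063 0.0069]
```

>>> move_arm(
  motion=[
    [[0.0078, -0.02, -0.002], [0.0004, 0.0063, 0.0069], 0.08],
    [[0, -0.021, -0.0016], [0, 0, 0], 0.08],
    [[0, -0.021, 0], [0, 0, 0], 0.08],
    [[0, 0, 0], [0, 0, 0], 0.08],
    [[0, 0, 0], [0, 0, 0], 0.08],
  ],
)

```text
clock: 7.55
ee_pos: [0.4589, -0.3594, 0.2264]
eef_rot: [0.704, -0.034, 0.709, 0.04]
contact_force: [0.2, 0.3, 0.0]
width: 0.939
```

```bash
python3 - <<'E'
from h import *
plan([.4613,-.3606,.153],target([.994,.106]))
p,r,s=pose();print(p,s['width'])
d=grab('wrist','wrist1')
E
```

```text
shift(tool) mm [73.3 -2.   2.8] turn(after) [-0.0013 -0.0069 -0.0078]
[ 0.45885659 -0.35942103  0.22635379] 0.9388796604796407
```

View pics/wrist1.png

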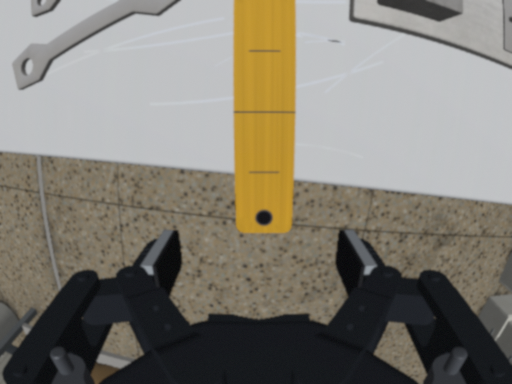

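The wrist view shows the strip overhanging at u 235–295, with its end at v 232 and both fingers straddling it. I descend.

>>> move_arm(
  motion=[
    [[0.01, -0.002, 0.0028], [-0.001, -0.0069, -0.0078], 0.08],
    [[0.02, 0, 0], [0, 0, 0], 0.08],
    [[0.02, 0, 0], [0, 0, 0], 0.08],
    [[0.015, 0, 0], [0, 0, 0], 0.08],
    [[0.008, 0, 0], [0, 0, 0], 0.08],
    [[0, 0, 0], [0, 0, 0], 0.08],
    [[0, 0, 0], [0, 0, 0], 0.08],
  ],
)

```text
clock: 8.3
ee_pos: [0.4624, -0.3605, 0.1541]
eef_rot: [0.706, -0.038, 0.706, 0.038]
contact_force: [0.3, 0.2, 1.1]
width: 0.94
```

```bash
python3 - <<'E'
from h import *
plan([.4613,-.3606,.153],target([.994,.106]))
p,r,s=pose();print(p,s['width'],s['contact_force'])
E
```

```text
shift(tool) mm [ 1.1  0.  -1.1] turn(after) [0.0011 0.0009 0.0012]
[ 0.46236128 -0.36052173  0.15411277] 0.940131783214041 [0.25782227 0.22139243 1.06848684]
```

>>> move_arm(
  motion=[
    [[0.001, 0, -0.001], [0, 0, 0], 0.05],
    [[0, 0, 0], [0, 0, 0], 0.045],
    [[0, 0, 0], [0, 0, 0], 0.03],
    [[0, 0, 0], [0, 0, 0], 0.02],
    [[0, 0, 0], [0, 0, 0], 0.02],
    [[0, 0, 0], [0, 0, 0], 0.02],
  ],
  newtons=60,
)

```text
clock: 8.9
ee_pos: [0.4614, -0.3609, 0.1536]
eef_rot: [0.707, -0.039, 0.706, 0.037]
contact_force: [-0.4, -0.5, 4.8]
width: 0.443
```

>>> move_arm(
  motion=[
    [[-0.002, 0, 0], [0, 0, 0], 0.02],
    [[-0.005, 0, 0], [0, 0, 0], 0.02],
    [[-0.01, 0, 0], [0, 0, 0], 0.02],
    [[-0.02, 0, 0], [0, 0, 0], 0.02],
    [[-0.02, 0, 0], [0, 0, 0], 0.02],
    [[-0.02, 0, 0], [0, 0, 0], 0.02],
    [[-0.02, 0, 0], [0, 0, 0], 0.02],
    [[-0.01, 0, 0], [0, 0, 0], 0.02],
    [[-0.003, 0, 0], [0, 0, 0], 0.02],
    [[0, 0, 0], [0, 0, 0], 0.02],
    [[0, 0, 0], [0, 0, 0], 0.02],
  ],
)

```text
clock: 10.0
ee_pos: [0.4606, -0.36, 0.2618]
eef_rot: [0.706, -0.038, 0.706, 0.038]
contact_force: [0.6, 0.9, -1.2]
width: 0.446
```

```bash
python3 - <<'E'
from h import *
p,r,s=pose();print(p,s['width'],s['contact_force'])
a=grab('wrist');b=grab('scene','scene2')
cv2.imwrite('pics/g2.png',cv2.resize(np.hstack([a['image'],b['image']])[:,:,::-1],(800,300)))
E
```

```text
[ 0.46063878 -0.36004037  0.26184306] 0.4458521595766023 [ 0.61075864  0.93084331 -1.16927437]
```

View pics/g2.png

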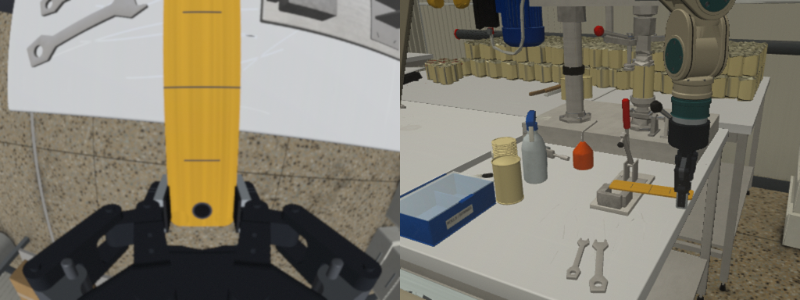

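The strip is held by both long edges and looks level. Next I measure its pose in the hand from depth.

```bash
cat >> h.py <<'E'
def held(n,zmin=.04):
    d=grab(n);P=cloud(d);hsv=cv2.cvtColor(d['image'],cv2.COLOR_RGB2HSV)
    m=cv2.inRange(hsv,(10,120,80),(30,255,255));p,r,s=pose()
    L=r.inv().apply(P.reshape(-1,3)-p)[(m.ravel()>0)]   # tool frame points
    L=L[(abs(L[:,0]-.15)<.05)&(abs(L[:,2])<.05)&(L[:,1]>-.06)&(L[:,1]<.2)]
    A=np.c_[L[:,1:],np.ones(len(L))];c=np.linalg.lstsq(A,L[:,0],rcond=None)[0]
    k=abs(A@c-L[:,0])<.006;c=np.linalg.lstsq(A[k],L[k,0],rcond=None)[0];L=L[k]
    print(n,len(L),'toolx = %.4f y + %.4f z + %.4f'%tuple(c),'min/max',L.min(0).round(4),L.max(0).round(4),'rect',cv2.minAreaRect((L[:,1:]*1e3).astype(np.float32)))
E
python3 - <<'E'
from h import *
held('top');held('scene')
E
```

```text
top 1386 toolx = 0.0084 y + 0.0046 z + 0.1486 min/max [ 0.1448  0.0023 -0.0187] [0.1548 0.1499 0.02  ] rect ((76.17930603027344, 0.2782917022705078), (38.671470642089844, 147.5920867919922), 89.60808563232422)
scene 1122 toolx = 0.0074 y + -0.0100 z + 0.1512 min/max [ 0.1494 -0.0176 -0.0242] [0.1554 0.1527 0.0196] rect ((67.47929382324219, -2.2494239807128906), (170.28558349609375, 43.21059036254883), 0.5003501176834106)
```

>>> move_arm(
  motion=[
    [[0.008, 0, 0], [0.029, 0, 0], 0.02],
    [[0.012, 0, 0], [0.029, 0, 0], 0.02],
    [[0.012, 0, 0], [0.029, 0, 0], 0.02],
    [[0.004, 0, 0], [0, 0, 0], 0.02],
    [[0, 0, 0], [0, 0, 0], 0.02],
    [[0, 0, 0], [0, 0, 0], 0.02],
  ],
)

```text
clock: 10.8
ee_pos: [0.4611, -0.3605, 0.2267]
eef_rot: [0.707, -0.007, 0.707, 0.007]
contact_force: [0.4, -0.6, -0.8]
width: 0.448
```

```bash
python3 - <<'E'
from h import *
print(pose()[0]);plan([.5468,-.2412,.225],target([.9998,.0193]))
E
```

```text
[ 0.46108976 -0.3605183   0.2267059 ]
shift(tool) mm [  1.7 117.6  88.1] turn(after) [0.0009 0.0005 0.0006]
```

>>> move_arm(
  motion=[
    [[0, 0.008, 0.006], [0, 0, 0], 0.02],
    [[0, 0.015, 0.011], [0, 0, 0], 0.02],
    [[0, 0.02, 0.015], [0, 0, 0], 0.02],
    [[0, 0.02, 0.015], [0, 0, 0], 0.02],
    [[0, 0.02, 0.015], [0, 0, 0], 0.02],
    [[0, 0.018, 0.0135], [0, 0, 0], 0.02],
    [[0.0017, 0.012, 0.009], [0.0009, 0, 0], 0.02],
    [[0, 0.0046, 0.0036], [0, 0, 0], 0.02],
    [[0, 0, 0], [0, 0, 0], 0.02],
    [[0, 0, 0], [0, 0, 0], 0.02],
    [[0, 0, 0], [0, 0, 0], 0.02],
  ],
)

```text
clock: 11.9
ee_pos: [0.5464, -0.2418, 0.2252]
eef_rot: [0.707, -0.007, 0.707, 0.006]
contact_force: [0.2, -0.0, -0.1]
width: 0.445
```

```bash
python3 - <<'E'
from h import *
print(pose()[0]);plan([.5468,-.2412,.225],target([.9998,.0193]))
held('top');held('scene')
a=grab('top','top3');b=grab('scene')
cv2.imwrite('pics/g3.png',np.hstack([cv2.resize(a['image'][110:260,230:350],(400,500),interpolation=2),cv2.resize(b['image'][170:300,220:360],(400,500),interpolation=2)])[:,:,::-1])
E
```

```text
[ 0.54636841 -0.24184895  0.22515873]
shift(tool) mm [0.2 0.6 0.4] turn(after) [-0.0012  0.0004  0.0011]
top 664 toolx = 0.0086 y + 0.0091 z + 0.1486 min/max [ 0.1451  0.0552 -0.0183] [0.1538 0.1488 0.0188] rect ((102.05918884277344, 0.30803489685058594), (93.15339660644531, 36.99710464477539), 0.8644272089004517)
scene 734 toolx = 0.0078 y + -0.0076 z + 0.1512 min/max [ 0.1495 -0.018  -0.0249] [0.155  0.1522 0.0212] rect ((67.14060974121094, -2.750486373901367), (170.78240966796875, 45.166259765625), 1.2702429294586182)
```

View pics/g3.png

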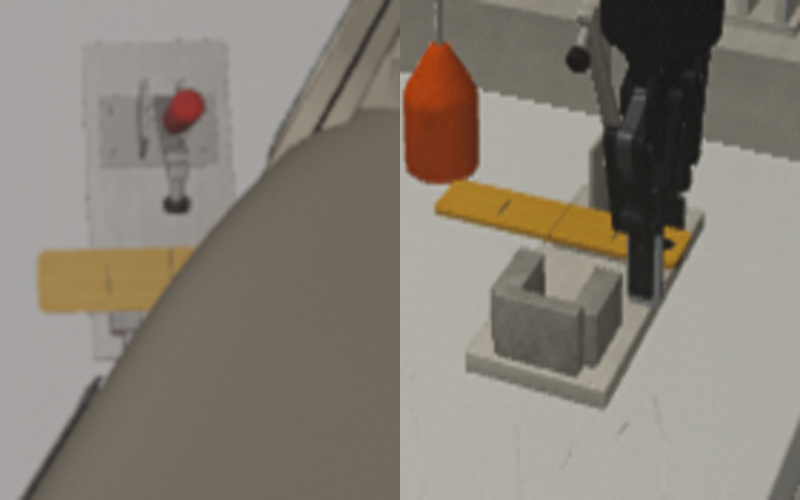

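The strip is level above the seats, with the pad and lever clear of it. I lower it gently.

>>> move_arm(
  motion=[
    [[0.006, 0.0006, 0.0004], [0, 0, 0.006], 0.02],
    [[0.01, 0, 0], [0, 0, 0], 0.02],
    [[0.008, 0, 0], [0, 0, 0], 0.02],
    [[0.002, 0, 0], [0, 0, 0], 0.02],
    [[0, 0, 0], [0, 0, 0], 0.02],
    [[0, 0, 0], [0, 0, 0], 0.02],
  ],
)

```text
clock: 12.7
ee_pos: [0.5473, -0.2404, 0.199]
eef_rot: [0.707, -0.005, 0.707, 0.009]
contact_force: [-1.0, 0.2, -0.6]
width: 0.445
```

>>> move_arm(
  motion=[
    [[0.001, 0, 0], [0, 0, 0], 0.02],
    [[0, 0, 0], [0, 0, 0], 0.02],
    [[0, 0, 0], [0, 0, 0], 0.02],
  ],
)

```text
clock: 13.0
ee_pos: [0.5473, -0.2405, 0.1984]
eef_rot: [0.707, -0.005, 0.707, 0.009]
contact_force: [0.0, 0.4, -1.5]
width: 0.448
```

>>> move_arm(
  motion=[
    [[0.001, 0, 0], [0, 0, 0], 0.02],
    [[0, 0, 0], [0, 0, 0], 0.02],
    [[0, 0, 0], [0, 0, 0], 0.02],
  ],
)

```text
clock: 13.3
ee_pos: [0.5472, -0.2404, 0.1972]
eef_rot: [0.707, -0.005, 0.707, 0.009]
contact_force: [-0.0, -0.2, -1.0]
width: 0.442
```

>>> move_arm(
  motion=[
    [[0.001, -0.0006, 0], [0, 0, 0], 0.02],
    [[0, 0, 0], [0, 0, 0], 0.02],
    [[0, 0, 0], [0, 0, 0], 0.02],
  ],
)

```text
clock: 13.6
ee_pos: [0.5473, -0.241, 0.1963]
eef_rot: [0.707, -0.005, 0.707, 0.009]
contact_force: [-0.3, 0.7, 1.2]
width: 0.445
```

>>> move_arm(
  motion=[
    [[0.0007, 0, 0], [0, 0, 0], 0.02],
    [[0, 0, 0], [0, 0, 0], 0.02],
    [[0, 0, 0], [0, 0, 0], 0.02],
  ],
)

```text
clock: 13.9
ee_pos: [0.5473, -0.241, 0.1958]
eef_rot: [0.707, -0.005, 0.707, 0.009]
contact_force: [-1.0, 2.1, 3.4]
width: 0.446
```

>>> move_arm(
  motion=[
    [[0.0002, 0, 0], [0, 0, 0], 0.039],
    [[0, 0, 0], [0, 0, 0], 0.042],
    [[0, 0, 0], [0, 0, 0], 0.046],
    [[0, 0, 0], [0, 0, 0], 0.055],
    [[0, 0, 0], [0, 0, 0], 0.06],
    [[0, 0, 0], [0, 0, 0], 0.06],
    [[0, 0, 0], [0, 0, 0], 0.06],
    [[0, 0, 0], [0, 0, 0], 0.06],
  ],
)

```text
clock: 14.7
ee_pos: [0.5472, -0.241, 0.1952]
eef_rot: [0.707, -0.005, 0.707, 0.009]
contact_force: [0.2, -0.9, -0.4]
width: 0.696
```

>>> move_arm(
  motion=[
    [[-0.005, 0, 0], [0, 0, 0], 0.06],
    [[-0.01, 0, 0], [0, 0, 0], 0.06],
    [[-0.02, 0, 0], [0, 0, 0], 0.06],
    [[-0.03, 0, 0], [0, 0, 0], 0.06],
    [[-0.03, 0, 0], [0, 0, 0], 0.06],
    [[0, -0.03, 0], [0, 0, 0], 0.06],
    [[0, -0.04, 0], [0, 0, 0], 0.06],
    [[0, -0.04, -0.01], [0, 0, 0], 0.06],
    [[0, -0.03, -0.04], [0, 0, 0], 0.02],
    [[0, -0.02, -0.04], [0, 0, 0], 0.0],
    [[0, 0, -0.04], [0, 0, 0], 0.0],
    [[0, 0, 0], [0, 0, 0], 0.0],
  ],
)

```text
clock: 15.9
ee_pos: [0.4161, -0.404, 0.2895]
eef_rot: [0.706, -0.003, 0.708, 0.008]
contact_force: [0.8, 0.2, 0.1]
width: 0.019
```

```bash
python3 - <<'E'
from h import *
print(pose()[0])
a=grab('top','top4');b=grab('scene')
W,r=strip(a,.045);print(r);W,r=strip(b,.045);print(r)
cv2.imwrite('pics/g4.png',np.hstack([cv2.resize(a['image'][110:260,230:350],(400,500),interpolation=2),cv2.resize(b['image'][170:300,220:360],(400,500),interpolation=2)])[:,:,::-1])
E
```

```text
[ 0.41607461 -0.40395536  0.28948269]
((546.6222534179688, -173.7228240966797), (37.04195785522461, 166.2742462158203), 1.2718226909637451)
((548.5831298828125, -151.88473510742188), (214.46812438964844, 77.18603515625), 77.83262634277344)
```

View pics/g4.png

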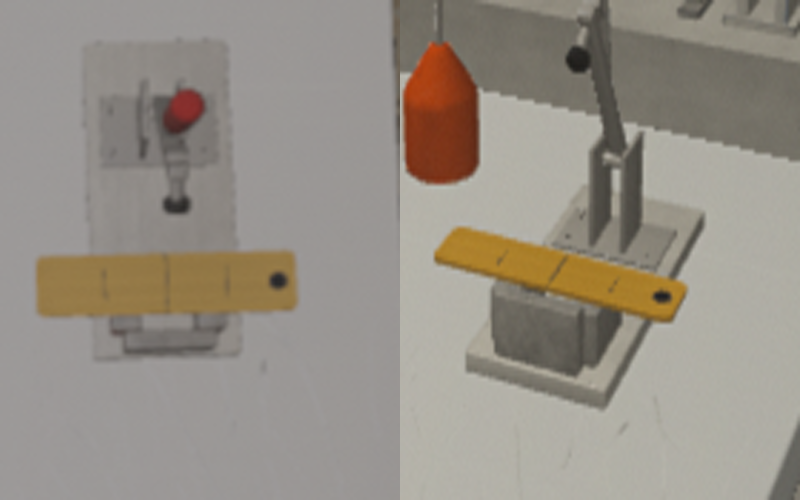

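The strip lies squarely across both seats, centred within about 2 mm. The lever is untouched. Next I plan the lever move: grip the handle lightly from above and follow its arc.

```bash
cat >> h.py <<'E'
th0=-.0193;hinge=np.array([.6565,-.173,.06]);ey=np.array([-np.cos(th0),np.sin(th0),0]);ex=np.array([np.sin(th0),np.cos(th0)])
def G(q,r=.172): return hinge+r*(np.cos(.34+q)*ey+np.sin(.34+q)*np.array([0,0,1]))
E
python3 - <<'E'
from h import *
a=grab('top');b=grab('scene');v=np.load('v0.npz')
for d,k in((a,'td'),(b,'sd')):
    d['depth']=v[k];P=cloud(d)[v[k]>0]
    s=P[(P[:,2]>.28)&(P[:,2]<.8)&(P[:,0]>.5)&(P[:,0]<.74)&(P[:,1]>-.36)&(P[:,1]<.03)]
    print(k,len(s),s[:: max(1,len(s)//8)].round(3).tolist())
p,r,s=pose();print(p,np.round(s['q'],2))
g=G(.925);print('G',g)
up=p+[0,0,.17]
plan([g[0],g[1]+.0,up[2]],r,up,r);plan(g+[0,0,.154],target(ex))
qs=np.linspace(.925,.03,13);T=target(ex)
print((1000*T.inv().apply(np.diff([G(q) for q in qs],axis=0))).round(1).tolist())
E
```

```text
td 3196 [[0.74, -0.304, 0.449], [0.726, -0.306, 0.411], [0.727, -0.306, 0.376], [0.718, -0.307, 0.362], [0.679, -0.315, 0.415], [0.705, -0.309, 0.338], [0.716, -0.308, 0.283], [0.674, -0.315, 0.333], [0.655, -0.319, 0.287]]
sd 702 [[0.675, -0.311, 0.445], [0.654, -0.315, 0.425], [0.654, -0.322, 0.401], [0.654, -0.318, 0.375], [0.655, -0.317, 0.358], [0.652, -0.315, 0.35], [0.653, -0.318, 0.334], [0.653, -0.316, 0.308], [0.652, -0.315, 0.281]]
[ 0.42108082 -0.40421014  0.29027981] [-0.88  0.29 -0.26  1.02  0.    0.67]
G [ 0.60472859 -0.17399931  0.22402049]
shift(tool) mm [  1.3 226.5 188.2] turn(after) [0. 0. 0.]
shift(tool) mm [-86.5 226.9 188.4] turn(after) [-1.5703e+00  4.7000e-03 -1.1000e-03]
[[4.3, 12.1, 0.0], [5.2, 11.7, -0.0], [6.1, 11.3, -0.0], [6.9, 10.8, -0.0], [7.7, 10.3, 0.0], [8.4, 9.7, 0.0], [9.1, 9.0, -0.0], [9.8, 8.3, -0.0], [10.4, 7.6, -0.0], [10.9, 6.8, 0.0], [11.4, 5.9, 0.0], [11.8, 5.1, -0.0]]
```

>>> move_arm(
  motion=[
    [[-0.0142, 0, 0], [-0.1309, 0, 0], 0.0],
    [[-0.0142, 0, 0], [-0.1309, 0, 0], 0.0],
    [[-0.0142, 0, 0], [-0.1309, 0, 0], 0.04],
    [[-0.0142, 0, 0], [-0.1309, 0, 0], 0.06],
    [[-0.0142, 0, 0], [-0.1309, 0, 0], 0.06],
    [[-0.0142, 0, 0], [-0.1309, 0, 0], 0.06],
    [[-0.0142, 0, 0], [-0.1309, 0, 0], 0.06],
    [[-0.0142, 0, 0], [-0.1309, 0, 0], 0.06],
    [[-0.0142, 0, 0], [-0.1309, 0, 0], 0.06],
    [[-0.0142, 0, 0], [-0.1309, 0, 0], 0.06],
    [[-0.0142, 0, 0], [-0.1309, 0, 0], 0.06],
    [[-0.0142, 0, 0], [-0.1309, 0, 0], 0.06],
  ],
  newtons=20,
)

```text
clock: 17.3
ee_pos: [0.4217, -0.4044, 0.4609]
eef_rot: [0.495, -0.506, 0.492, 0.507]
contact_force: [1.2, 0.2, 0.1]
width: 0.705
```

>>> move_arm(
  motion=[
    [[0, 0, 0.02], [0, 0, 0], 0.06],
    [[0, 0, 0.035], [0, 0, 0], 0.06],
    [[0, 0, 0.035], [0, 0, 0], 0.06],
    [[0, 0, 0.035], [0, 0, 0], 0.06],
    [[0, -0.01, 0.035], [0, 0, 0], 0.06],
    [[0, -0.03, 0.035], [0, 0, 0], 0.06],
    [[0, -0.03, 0.025], [0, 0, 0], 0.06],
    [[0, -0.03, 0.01], [0, 0, 0], 0.06],
    [[0, -0.03, 0], [0, 0, 0], 0.06],
    [[0, -0.03, 0], [0, 0, 0], 0.06],
    [[0, -0.0236, 0], [0, 0, 0], 0.06],
    [[0, 0, 0], [0, 0, 0], 0.06],
  ],
)

```text
clock: 18.5
ee_pos: [0.6017, -0.1694, 0.4598]
eef_rot: [0.496, -0.504, 0.493, 0.506]
contact_force: [-1.3, 0.9, 0.1]
width: 0.701
```

```bash
python3 - <<'E'
from h import *
grab('top');p,r,s=pose();print(p,np.round(s['q'],2),s['width'])
plan(G(.925)+[0,0,.154],target(ex))
d=grab('wrist','wrist5')
E
```

```text
[ 0.60024043 -0.16959359  0.45998746] [-0.38  0.25  0.06  1.38  0.01 -0.4 ] 0.6975954486318345
shift(tool) mm [81.9 -4.5 -5. ] turn(after) [ 0.0011  0.0061 -0.001 ]
```

View pics/wrist5.png

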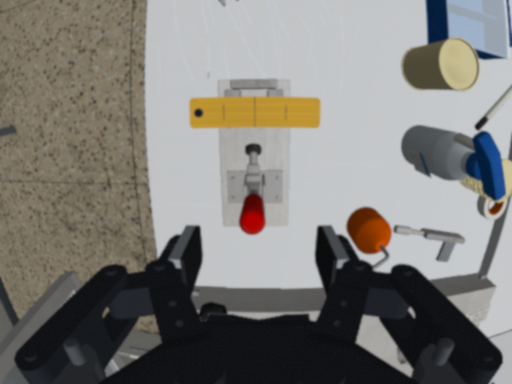

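The wrist view shows the red handle at (252,212), between the open fingers and slightly left of middle. This matches the planned −5 mm shift.

>>> move_arm(
  motion=[
    [[0.01, -0.0045, -0.005], [0.001, 0.006, 0], 0.06],
    [[0.02, 0, 0], [0, 0, 0], 0.06],
    [[0.02, 0, 0], [0, 0, 0], 0.05],
    [[0.018, 0, 0], [0, 0, 0], 0.045],
    [[0.01, 0, 0], [0, 0, 0], 0.045],
    [[0.004, 0, 0], [0, 0, 0], 0.045],
    [[0, 0, 0], [0, 0, 0], 0.045],
  ],
)

```text
clock: 19.3
ee_pos: [0.6035, -0.1764, 0.3787]
eef_rot: [-0.495, 0.505, -0.496, -0.504]
contact_force: [0.1, 0.2, -0.9]
width: 0.524
```

```bash
python3 - <<'E'
from h import *
grab('top');p,r,s=pose();print(p,s['width'],s['contact_force'])
plan(G(.925)+[0,0,.154],target(ex))
cv2.imwrite('pics/g6.png',np.hstack([cv2.resize(grab('scene')['image'][90:260,220:380],(400,425)),cv2.resize(grab('wrist')['image'],(400,425))])[:,:,::-1])
E
```

```text
[ 0.60386153 -0.17643219  0.37948757] 0.5229032346858776 [-0.13085124 -0.58418757  0.56768331]
shift(tool) mm [ 1.5 -0.9  2.4] turn(after) [-0.0014 -0.0012  0.0012]
```

View pics/g6.png

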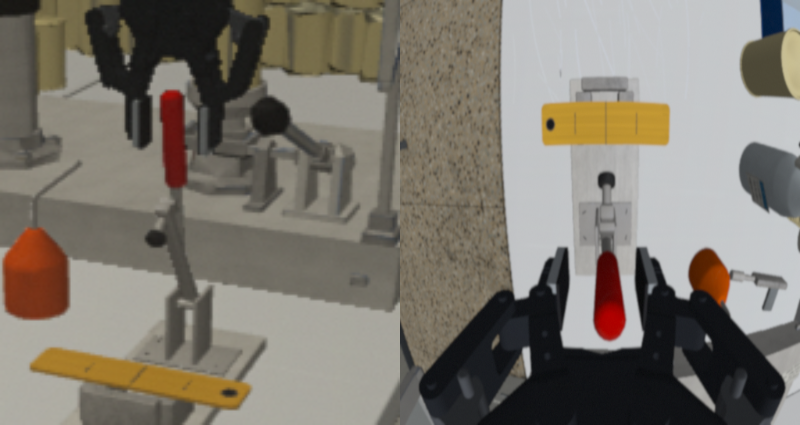

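The handle stands centred between the fingers within about 2 mm, with the tip below the palm. I shift and close lightly.

>>> move_arm(
  motion=[
    [[0.0015, -0.0009, 0.0024], [-0.001, -0.001, 0.001], 0.04],
    [[0, 0, 0], [0, 0, 0], 0.03],
    [[0, 0, 0], [0, 0, 0], 0.02],
    [[0, 0, 0], [0, 0, 0], 0.01],
    [[0, 0, 0], [0, 0, 0], 0.01],
    [[0, 0, 0], [0, 0, 0], 0.01],
  ],
  newtons=20,
)

```text
clock: 20.05
ee_pos: [0.6048, -0.1731, 0.3779]
eef_rot: [0.496, -0.504, 0.494, 0.506]
contact_force: [-0.9, 4.8, 2.5]
width: 0.2
```

>>> move_arm(
  motion=[
    [[0.0021, 0.006, 0], [0, 0, 0], 0.01],
    [[0.0022, 0.0061, 0], [0, 0, 0], 0.01],
    [[0.0026, 0.0059, 0], [0, 0, 0], 0.01],
    [[0.0026, 0.0058, 0], [0, 0, 0], 0.01],
  ],
)

```text
clock: 20.45
ee_pos: [0.5813, -0.1737, 0.3688]
eef_rot: [-0.496, 0.505, -0.494, -0.505]
contact_force: [1.8, 6.0, 3.5]
width: 0.207
```

Forces are small, so I continue along the arc.

>>> move_arm(
  motion=[
    [[0.0061, 0.0113, 0], [0, 0, 0], 0.01],
    [[0.0069, 0.0108, 0], [0, 0, 0], 0.01],
    [[0.0077, 0.0103, 0], [0, 0, 0], 0.01],
    [[0.0084, 0.0097, 0], [0, 0, 0], 0.01],
    [[0.0091, 0.009, 0], [0, 0, 0], 0.01],
  ],
)

```text
clock: 20.95
ee_pos: [0.5293, -0.175, 0.33]
eef_rot: [0.495, -0.505, 0.495, 0.505]
contact_force: [-2.5, 3.7, 3.1]
width: 0.202
```

>>> move_arm(
  motion=[
    [[0.0098, 0.0083, 0], [0, 0, 0], 0.01],
    [[0.0104, 0.0076, 0], [0, 0, 0], 0.01],
    [[0.0109, 0.0068, 0], [0, 0, 0], 0.01],
    [[0, 0, 0], [0, 0, 0], 0.01],
  ],
)

```text
clock: 21.35
ee_pos: [0.5057, -0.1757, 0.2964]
eef_rot: [0.495, -0.504, 0.496, 0.506]
contact_force: [-1.7, 2.8, 0.3]
width: 0.207
```

>>> move_arm(
  motion=[
    [[0.0057, 0.003, 0], [0, 0, 0], 0.01],
    [[0.0057, 0.0029, 0], [0, 0, 0], 0.01],
    [[0, 0, 0], [0, 0, 0], 0.01],
  ],
)

```text
clock: 21.65
ee_pos: [0.5007, -0.1758, 0.2865]
eef_rot: [0.495, -0.504, 0.496, 0.506]
contact_force: [-3.1, 2.5, 2.0]
width: 0.202
```

>>> move_arm(
  motion=[
    [[0.003, 0.0013, 0], [0, 0, 0], 0.01],
    [[0.003, 0.0013, 0], [0, 0, 0], 0.01],
    [[0, 0, 0], [0, 0, 0], 0.01],
  ],
)

```text
clock: 21.95
ee_pos: [0.4983, -0.1759, 0.2811]
eef_rot: [0.495, -0.504, 0.496, 0.505]
contact_force: [-4.1, 3.3, 1.9]
width: 0.205
```

>>> move_arm(
  motion=[
    [[0.002, 0.0008, 0], [0, 0, 0], 0.01],
    [[0, 0, 0], [0, 0, 0], 0.01],
    [[0, 0, 0], [0, 0, 0], 0.01],
  ],
)

```text
clock: 22.25
ee_pos: [0.4976, -0.1758, 0.2793]
eef_rot: [0.495, -0.504, 0.496, 0.505]
contact_force: [-4.7, 2.8, 1.9]
width: 0.202
```

>>> move_arm(
  motion=[
    [[0.001, 0.0004, 0], [0, 0, 0], 0.01],
    [[0, 0, 0], [0, 0, 0], 0.01],
    [[0, 0, 0], [0, 0, 0], 0.01],
  ],
)

```text
clock: 22.55
ee_pos: [0.4972, -0.1758, 0.2784]
eef_rot: [0.495, -0.504, 0.496, 0.505]
contact_force: [-4.3, 3.5, 2.4]
width: 0.204
```

>>> move_arm(
  motion=[
    [[0.001, 0.0002, 0], [0, 0, 0], 0.01],
    [[0, 0, 0], [0, 0, 0], 0.01],
    [[0, 0, 0], [0, 0, 0], 0.01],
  ],
)

```text
clock: 22.85
ee_pos: [0.4969, -0.1759, 0.2774]
eef_rot: [0.495, -0.504, 0.496, 0.505]
contact_force: [-5.0, 3.3, 3.0]
width: 0.203
```

>>> move_arm(
  motion=[
    [[0.001, 0.0002, 0], [0, 0, 0], 0.01],
    [[0, 0, 0], [0, 0, 0], 0.01],
    [[0, 0, 0], [0, 0, 0], 0.01],
  ],
)

```text
clock: 23.15
ee_pos: [0.4966, -0.1758, 0.2764]
eef_rot: [0.495, -0.504, 0.496, 0.506]
contact_force: [-4.6, 3.2, 3.6]
width: 0.203
```

>>> move_arm(
  motion=[
    [[0.001, 0.0002, 0], [0, 0, 0], 0.01],
    [[0, 0, 0], [0, 0, 0], 0.01],
    [[0, 0, 0], [0, 0, 0], 0.01],
  ],
)

```text
clock: 23.45
ee_pos: [0.4963, -0.1759, 0.2753]
eef_rot: [0.494, -0.504, 0.496, 0.506]
contact_force: [-6.8, 2.0, 2.5]
width: 0.205
```

>>> move_arm(
  motion=[
    [[0.001, 0.0002, 0], [0, 0, 0], 0.01],
    [[0, 0, 0], [0, 0, 0], 0.01],
    [[0, 0, 0], [0, 0, 0], 0.01],
  ],
)

```text
clock: 23.75
ee_pos: [0.496, -0.1759, 0.2743]
eef_rot: [0.494, -0.504, 0.496, 0.506]
contact_force: [-5.9, 3.3, 3.5]
width: 0.203
```

>>> move_arm(
  motion=[
    [[0.001, 0.0002, 0], [0, 0, 0], 0.01],
    [[0, 0, 0], [0, 0, 0], 0.01],
    [[0, 0, 0], [0, 0, 0], 0.01],
  ],
)

```text
clock: 24.05
ee_pos: [0.4957, -0.1759, 0.2733]
eef_rot: [0.494, -0.504, 0.496, 0.506]
contact_force: [-5.9, 3.8, 3.7]
width: 0.202
```

```bash
python3 - <<'E'
from h import *
d=grab('scene');h=cv2.cvtColor(d['image'],cv2.COLOR_RGB2HSV);Q=cloud(d)
m=((h[...,0]<6)|(h[...,0]>174))&(h[...,1]>160)&(h[...,2]>60)&(Q[...,0]>.4)&(Q[...,0]<.62)&(abs(Q[...,1]+.17)<.05)&(Q[...,2]>.03)
q=Q[m];print(len(q),q.min(0).round(3),q.max(0).round(3),q.mean(0).round(4))
dd=(q-hinge);R_=np.hypot(dd@ey,dd[:,2]);A=np.arctan2(dd[:,2],dd@ey);print(R_.min(),R_.max(),np.median(A),A[R_>.18].mean(),A[R_<.14].mean())
cv2.imwrite('pics/g7.png',cv2.resize(d['image'][130:290,200:360],(600,600),interpolation=2)[:,:,::-1])
E
```

```text
91 [ 0.472 -0.185  0.128] [ 0.49  -0.164  0.148] [ 0.4775 -0.1779  0.1397]
0.1845472143520194 0.20147958795342769 0.41974775316728613 0.41857549753404394 nan<stdin>:5: RuntimeWarning: Mean of empty slice.
  ret = ret.dtype.type(ret / rcount)
```

View pics/g7.png

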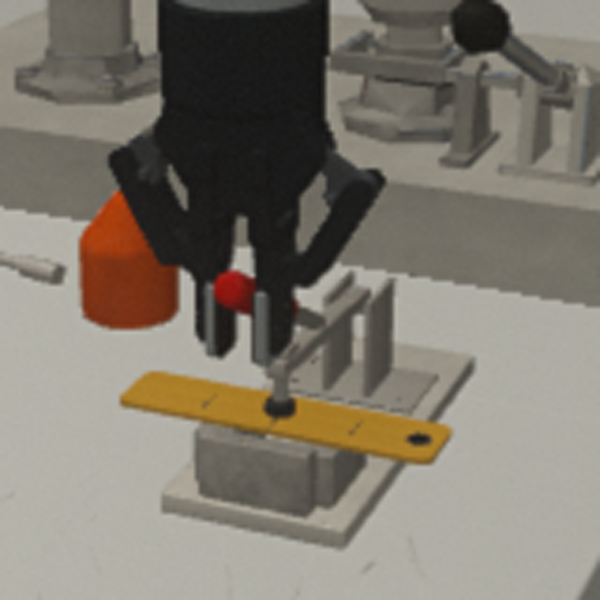

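The picture shows the pad at (280,407) on or almost on the strip, with the handle still gripped. I make a few more small steps and watch the force and the handle tip.

```bash
cat >> h.py <<'E'
def lev():
    A=[]
    for _ in range(2):
        d=grab('scene');h=cv2.cvtColor(d['image'],cv2.COLOR_RGB2HSV);Q=cloud(d)
        m=((h[...,0]<6)|(h[...,0]>174))&(h[...,1]>160)&(h[...,2]>60)&(Q[...,0]>.4)&(Q[...,0]<.62)&(abs(Q[...,1]+.17)<.05)&(Q[...,2]>.03)
        q=Q[m]-hinge;a=np.arctan2(q[:,2],q@ey);v,u=np.nonzero(m);r=np.hypot(q@ey,q[:,2])
        A.append((len(q),np.median(a).round(4),a[r>.18].mean().round(4),v[r>.18].mean().round(2)))
    print(A,np.round(manip.read_state()['contact_force'],1))
E
python3 -c "
from h import *
lev()"
```

```text
[(92, np.float64(0.4204), np.float64(0.419), np.float64(207.07)), (92, np.float64(0.4193), np.float64(0.4181), np.float64(207.15))] [-6.5  2.9  2.8]
```

>>> move_arm(
  motion=[
    [[0.001, 0.001, 0], [0, 0, 0], 0.01],
    [[0.001, 0.001, 0], [0, 0, 0], 0.01],
    [[0, 0, 0], [0, 0, 0], 0.01],
    [[0, 0, 0], [0, 0, 0], 0.01],
  ],
)

```text
clock: 24.6
ee_pos: [0.4946, -0.176, 0.2715]
eef_rot: [0.495, -0.505, 0.495, 0.505]
contact_force: [-3.2, 4.3, 2.8]
width: 0.202
```

```bash
python3 -c "
from h import *
lev()"
```

```text
[(90, np.float64(0.4093), np.float64(0.4088), np.float64(208.22)), (91, np.float64(0.4086), np.float64(0.4083), np.float64(208.27))] [-4.3  3.3  3.1]
```

>>> move_arm(
  motion=[
    [[0.001, 0.0008, 0], [0, 0, 0], 0.01],
    [[0.001, 0.0007, 0], [0, 0, 0], 0.01],
    [[0, 0, 0], [0, 0, 0], 0.01],
    [[0, 0, 0], [0, 0, 0], 0.01],
  ],
)

```text
clock: 25.1
ee_pos: [0.4937, -0.176, 0.27]
eef_rot: [-0.496, 0.505, -0.494, -0.505]
contact_force: [-1.8, 4.2, 2.9]
width: 0.204
```

>>> move_arm(
  motion=[
    [[0.001, 0.0005, 0], [0, 0, 0], 0.01],
    [[0, 0, 0], [0, 0, 0], 0.01],
    [[0, 0, 0], [0, 0, 0], 0.01],
  ],
)

```text
clock: 25.4
ee_pos: [0.4935, -0.176, 0.2698]
eef_rot: [-0.496, 0.506, -0.494, -0.504]
contact_force: [-2.6, 6.0, 7.8]
width: 0.206
```

>>> move_arm(
  motion=[
    [[0.001, 0.0005, 0], [0, 0, 0], 0.01],
    [[0, 0, 0], [0, 0, 0], 0.01],
    [[0, 0, 0], [0, 0, 0], 0.01],
  ],
)

```text
clock: 25.7
ee_pos: [0.4933, -0.1761, 0.2697]
eef_rot: [-0.496, 0.506, -0.494, -0.504]
contact_force: [-2.7, 7.9, 12.8]
width: 0.206
```

```bash
python3 -c "
from h import *
lev()"
```

```text
[(93, np.float64(0.3987), np.float64(0.3976), np.float64(209.51)), (92, np.float64(0.3987), np.float64(0.398), np.float64(209.46))] [-3.3  6.4 11.9]
```

The lever is stopped by the strip: joint about 0.048, force rising to 12 N. I ease off slightly, release and retreat.

>>> move_arm(
  motion=[
    [[-0.001, -0.0003, 0], [0, 0, 0], 0.01],
    [[0, 0, 0], [0, 0, 0], 0.02],
    [[0, 0, 0], [0, 0, 0], 0.03],
    [[0, 0, 0], [0, 0, 0], 0.045],
    [[0, 0, 0], [0, 0, 0], 0.06],
    [[0, 0, 0], [0, 0, 0], 0.06],
    [[0, 0, 0], [0, 0, 0], 0.06],
    [[0, 0, 0], [0, 0, 0], 0.06],
  ],
)

```text
clock: 26.6
ee_pos: [0.4923, -0.1761, 0.2683]
eef_rot: [0.495, -0.505, 0.495, 0.505]
contact_force: [0.4, -0.3, -0.1]
width: 0.701
```

>>> move_arm(
  motion=[
    [[-0.005, 0, 0], [0, 0, 0], 0.06],
    [[-0.015, 0, 0], [0, 0, 0], 0.06],
    [[-0.03, 0, 0], [0, 0, 0], 0.06],
    [[-0.03, 0, 0], [0, 0, 0], 0.06],
    [[-0.03, 0, 0], [0, 0, 0], 0.06],
    [[-0.03, 0, 0], [0, 0, 0], 0.06],
    [[0, 0.02, -0.03], [0, 0, 0], 0.06],
    [[0, 0.02, -0.04], [0, 0, 0], 0.06],
    [[0, 0.02, -0.04], [0, 0, 0], 0.06],
    [[0, 0.01, -0.04], [0, 0, 0], 0.06],
    [[0, 0.01, -0.03], [0, 0, 0], 0.06],
    [[0, 0, 0], [0, 0, 0], 0.06],
  ],
)

```text
clock: 27.8
ee_pos: [0.4149, -0.3609, 0.4088]
eef_rot: [-0.496, 0.504, -0.497, -0.503]
contact_force: [-0.2, 0.5, -0.6]
width: 0.701
```

```bash
python3 - <<'E'
from h import *
lev()
a=grab('top');b=grab('scene');W,r=strip(a,.045);print(r,pose()[0],manip.read_state()['clock'])
P=cloud(a)
for n,(u,v) in dict(can=(154,227),spray=(155,174),oil=(197,119)).items(): print(n,P[v,u].round(3))
v=np.load('v0.npz')['ti'].astype(int)
df=abs(a['image'].astype(int)-v).sum(2)[95:255,125:222];print('diff cans',(df>60).sum())
cv2.imwrite('pics/g8.png',np.hstack([cv2.resize(a['image'][110:260,130:330],(400,300),interpolation=2),cv2.resize(b['image'][130:290,160:360],(400,300),interpolation=2)])[:,:,::-1])
E
```

```text
[(165, np.float64(0.3914), np.float64(0.3998), np.float64(209.36)), (163, np.float64(0.3912), np.float64(0.3998), np.float64(209.35))] [-1.1 -0.2  0.5]
((546.59423828125, -173.74703979492188), (37.09886932373047, 166.2270965576172), 1.2718228101730347) [ 0.41588949 -0.35684372  0.40841673] 28.0
can [0.474 0.081 0.107]
spray [0.564 0.062 0.194]
oil [0.709 0.004 0.075]
diff cans 30
```

View pics/g8.png

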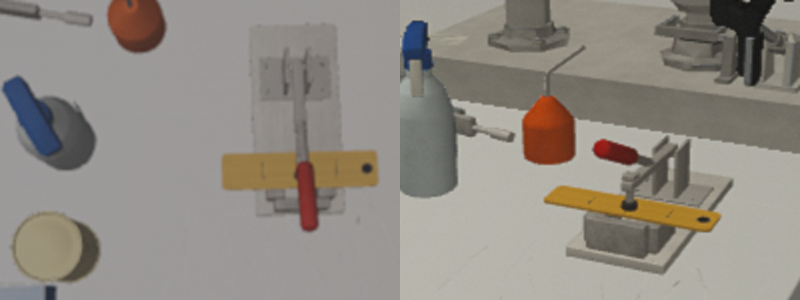

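The clamp rests on the strip, which has not moved. The three loose objects are where they were, and the arm is clear, so I hand in.

```bash
python3 -c "
from rig import manip
print(manip.hand_in())"
```

```text
the job is handed in; nothing more can be done
None
```

The job is done and handed in at 28 s of the 58 s allowed. I slid the strip until about 4 cm hung over the edge and lifted it by its two long edges. I laid it across both seats, let go, then gripped the red handle lightly and swung the lever down until the clamp rested on the strip.

What the last checks showed:
- **Strip position:** in the top view its centre is about 1–2 mm from seat_mid and it is square to the fixture within about 0.2°. It did not move when the clamp came down.
- **Lever:** it stopped at about 0.05 rad. The force rose to about 12 N there, and the lever stayed put after I let go.
- **Spray bottle, oil can, sealed can:** depth readings at their tops agree with the start within 1 mm.
- **Robot:** the arm and gripper are clear and touching nothing.

**Disagreement:** the camera estimate of the handle angle read about 0.02 rad above what the arm's position implied. I therefore took the stop from the force rise instead. The scene camera's outline fit of the placed strip was also unusable, so its position rests on the top view alone.

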